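Hold an opened gel cassette up to the inspection camera

ROBOT

A 6-joint arm with a two-finger parallel gripper is mounted at the origin on a cart in front of the work surface, level with it; the furniture and walls round the work are solid. World frame = base frame: x ahead of the robot, y to its left, z up, the work surface at z = 0. Lengths are in mm, angles in rad, forces in N, time in s.
With the tool pointing down it reaches from about 375 to 750 mm from the base axis. Payload 9 kg.
Tool frame: the origin (TCP) lies midway between the tips of the shut fingers; the grasp point (between the pads) lies 19 mm behind it (pinch_z is the distance from the TCP to the grasp point, in mm); z points along the fingers, x is the direction in which the jaws open and shut, and the axes are right-handed (so a half turn about z gives the same grasp; the last joint's range is limited). The gripper opens to 85 mm and grips with 20 to 120 N. Pads are 22 mm wide; open, the fingers measure 114 mm over their backs; the gripper's body (76 mm by 85 mm) begins 54 mm behind the grasp point. The pads swing forward as they close: fully open they stand 13 mm farther back than shut.
Start: joints at [-1.5, 0.104, 0.097, 1.564, 0, 1.353], TCP at [170.891, -575.181, 231.331] pointing down, gripper open.
Joint ranges: [-2.99, 2.99], [-0.84, 1.86], [-1.1, 1.16], [-1.84, 2.11], [-1.51, 1.56], [-3.14, 3.14]. Speed limits (rad/s): [2.22, 2.22, 2.57, 3.14, 3.14, 3.14].

INTERFACE

Orientations are given as [roll, pitch, yaw] about the fixed x, y, z axes, in that order (R = Rz(yaw) Ry(pitch) Rx(roll)).
In Python, from plant import get_state, read_camera, camera_model, sign_off, pinch_z gives the robot as it stands.
- The arm moves only by the tool servo_tool, never from a script. Its argument "increments" is a list of rows, each an object with "delta_pos": the shift along the world's x, y, z in mm, a list of three; "rotation": the turn, a rotation vector about the world's x, y, z in rad, a list of three; "grip": the opening in per cent of the stroke, from 0 (shut) to 100 (fully open). In form: [{"delta_pos": [tx, ty, tz], "rotation": [wx, wy, wz], "grip": grip}, ...]. A call has exactly 8 rows; each row is the pose to reach, as a shift and turn from the pose commanded when the call began; what a row does not reach only later rows make up. A row lasts 1/12 s, in which the tool goes at most 41.7 mm and 7.16 degrees, less where a joint would pass 70% of its speed; a pose out of reach is approached as far as the arm can. A call with a gripper value outside its range is refused whole. The fingers move at their own pace and stop on an object; the grip force is fixed at half the most. Time passes only in rows, so rows that repeat a pose let the fingers close, or fill a call up. It gives the time, the measured TCP pose, the force and the opening at its end, in the units of the state.
- get_state(): the state, without advancing time (a new reading comes with each control period).
- read_camera(name): name is "scene" or "top"; returns (picture, depth): 384x512x3 uint8, red, green, blue; 384x512 float32, mm along the optical axis (not along the pixel's ray), 0 where there is no reading.
- camera_model(name): a dict with "vfov" (degrees; the focal length in pixels is half the picture's height over the tangent of half this angle, whatever the lens; pixels are square), "cx", "cy" (the principal point, pixels), "D" ([k1, k2, p1, p2, k3] as OpenCV has them; the pictures are not rectified), "rvec" (rotation vector, rad) and "tvec" (3), from world to camera coordinates, as OpenCV has them. Camera axes: x right, y down, z forward; pixel columns grow to the right and rows downward; lengths in mm; the calibration is good to about 2 mm. A picture is of the moment at which its call begins. camera_model takes no time and is no camera call.
- sign_off(): hands the job in, once; it reports no verdict.
The state is a dict: "clock": time; "q": joint angles; "dq": joint speeds; "joint_efforts": joint torques, N m; "eef_pos": TCP position; "tcp_rot": TCP orientation; "contact_force": force on the tool from outside, world axes, zero at the start; "wrist_torque": the same for the moment, N m; "width": finger opening in mm.
Only numpy, scipy, OpenCV 4.12 (cv2) and the standard library are available. Lean on these libraries where they do the work, as an engineer would, in place of code of your own. Each camera call takes 0.05 s, during which the arm holds its last target. There are 200 camera calls.

TASK

Draw the gel cassette whose comb has already been pulled straight up out of the slotted rack by its top edge and hold it in the inspection stand, halfway between the camera lens and the light panel: upright, square to the lens, the side with the lane marks facing the lens and its clear window centred on the lens. Buffer stands in its wells, so never tip it far from upright; leave the two cassettes that still carry combs in their slots, and do not bump the camera, the light or their stand. Finish while still holding the cassette there, motionless in the gripper; do not put it down or let go.

Things in the scene. Friction and masses are not known exactly. Their poses are not given: they have to be found in the camera images.
- open_cassette: the cassette to take: flat grey plastic, clear window, 8 mm thick (x), 100 mm wide (y), 100 mm tall (z), 60 to 130 g; the only one without a comb: its top edge is plain with a 2 mm slit along it. Origin: centre of the bottom edge, z up. Its front, with ten short white lane marks below the top edge, is the -x face; in the rack the fronts are on the robot's side
- open_cassette_top (a point): middle of that cassette's top edge, 100 mm above its bottom edge; axes as the cassette's. An opaque band 22 mm deep and 8 mm thick over both faces runs along the top edge: pinch it here, fingers closing along x
- open_cassette_window (a point): centre of that cassette's clear window (80 x 68 mm): 44 mm above its bottom edge, 56 mm below its top edge, at mid width and mid thickness; axes as the cassette's
- comb_cassette_a: a like cassette that stays: a white comb sits in its top, its bar 12 mm thick and 78 mm long standing 13.5 mm above the top edge; origin and axes as for the cassette to take
- comb_cassette_b: a second like cassette with a comb, stays too
- cassette_rack: fixed white slotted rack, 152 (x) x 134 (y) x 60 mm high. Origin: centre of its underside. Slots across x, 10 mm wide, guide the side edges (play: 1 mm in thickness, 1.5 mm in width each way); their floor is at z = 8 mm. The cassettes stand at x = -50, 0, 50 mm in any order, axes as the rack's, tops at z = 108 mm, 42 mm free between neighbours: open the fingers only part way
- inspection_head: camera and light panel on 20 mm aluminium bars, clamped to the stand's column. Origin: on the column axis at lens height; y runs from camera to panel, -x from the column towards the lens axis, z up. The bars lie 22 to 42 mm below lens height: a crossbar 124 to 144 mm behind the lens axis, an arm under the camera, one behind the panel. Open in front, above and below
- stand: the fixed stand: base plate 160 (x) x 200 (y) x 13 mm and a column, 30 mm square, at its centre, 170 mm behind the lens axis, rising to 0.30 m above the worktop. Origin: centre of the underside, axes parallel to the head's
- lens (a point): centre of the front of the camera lens (black barrel 36 mm in diameter, camera body behind it 44 mm square); axes as the head's: the lens looks along +y
- light_panel (a point): centre of the lit face of the light panel (116 wide x 100 high x 13 mm thick), which faces the lens from 220 mm away; axes as the head's
Things that resemble listed ones, but are neither listed nor needed, are in the scene too. What is shaped like the open_cassette but brown is not meant.

How it is judged:
By the outcome, as a careful person would: the job done as asked, in the order asked, and still so for the second after the job is handed in, while the arm keeps its last pose, push and grip.
It also fails if it takes over 45 s, if anything falls off the work surface, if the arm or the gripper's body presses on something with over 40 N, if the wrist force passes 120 N, or if a joint passes its speed limit or range.

## Working session

There is one attempt and no reset: what is moved stays moved. The work goes in short steps, Python scripts to look and compute and a tool call to move; the robot and the scene stay as the last step left them, time stands still between calls to the robot, and variables do not carry over. Pictures are saved under pics/ and viewed, about 8 in all and at most 12, crops included, and the job is handed in when it is done.

Besides the shell and the picture viewer there is one more tool, called as name(argument=value, ...), one argument or row to a line, values as JSON. servo_tool: Moves the arm, as the interface text tells. Its arguments: {"type":"object","properties":{"increments":{"type":"array"}},"required":["increments"]}

```bash
mkdir -p pics
cat > h.py <<'E'
import numpy as np, cv2
from plant import *
def cam(n):
    m=camera_model(n); f=192/np.tan(np.radians(m["vfov"])/2)
    K=np.array([[f,0,m["cx"]],[0,f,m["cy"]],[0,0,1.]]); R=cv2.Rodrigues(np.array(m["rvec"],float))[0]
    return K,np.array(m["D"],float),R,np.array(m["tvec"],float).reshape(3)
def world(n,uv,d):
    K,D,R,t=cam(n); p=cv2.undistortPoints(np.array(uv,float).reshape(-1,1,2),K,D).reshape(-1,2)
    c=np.c_[p,np.ones(len(p))]*np.array(d,float).reshape(-1,1); return (c-t)@R
def onplane(n,uv,z):
    K,D,R,t=cam(n); p=cv2.undistortPoints(np.array(uv,float).reshape(-1,1,2),K,D).reshape(-1,2)
    r=np.c_[p,np.ones(len(p))]@R; o=-t@R; return o+r*((z-o[2])/r[:,2])[:,None]
def proj(n,P):
    K,D,R,t=cam(n); return cv2.projectPoints(np.array(P,float).reshape(-1,1,3),cv2.Rodrigues(R)[0],t,K,D)[0].reshape(-1,2)
def snap(n,tag):
    im,d=read_camera(n); np.savez(f"{tag}.npz",im=im,d=d); return im,d
def save(im,fn,box=None,s=1):
    if box: u0,v0,u1,v1=box; im=im[v0:v1,u0:u1]
    cv2.imwrite("pics/"+fn,cv2.cvtColor(cv2.resize(im,None,fx=s,fy=s,interpolation=cv2.INTER_CUBIC),cv2.COLOR_RGB2BGR))
E
python3 - <<'E'
from h import *
a,_=snap("scene","s0"); b,_=snap("top","t0"); save(a,"s0.png",s=1.5); save(b,"t0.png",s=1.5)
for n in("scene","top"):
    K,D,R,t=cam(n); print(n,-t@R,R[2],K[0,0],D)
print(get_state(),pinch_z)
E
```

```text
scene [-437.14530589  701.78882806  937.67653432] [ 0.71336107 -0.39840118 -0.57653489] 368.70753435173714 [0.0139968 0.        0.        0.        0.       ]
top [ 307.04892659  171.29198795 2101.45921151] [ 0.13656565 -0.012911   -0.99054688] 449.2362274467422 [0.05972286 0.         0.         0.         0.        ]
{'clock': 0.1, 'q': array([-1.49971563e+00,  1.04655268e-01,  9.65495444e-02,  1.56388551e+00,
        2.01213502e-05,  1.35312042e+00]), 'dq': array([-0.00206667, -0.00122076,  0.00092046,  0.00183216,  0.0002294 ,
        0.00234336]), 'joint_efforts': array([ 5.91751363e-03, -5.58204210e+01,  5.04725111e+01,  1.29013756e-02,
       -3.13281707e-04, -1.95316126e-06]), 'eef_pos': array([ 170.86415014, -574.85349015,  230.59227458]), 'tcp_rot': array([-3.14131495e+00,  1.16236742e-03, -1.28203958e+00]), 'contact_force': array([-0.32899205,  0.06005175, -0.25127109]), 'wrist_torque': array([ 0.00984514,  0.01683404, -0.0041408 ]), 'width': 85.62692132471263} 18.700000000000003
```

View pics/s0.png

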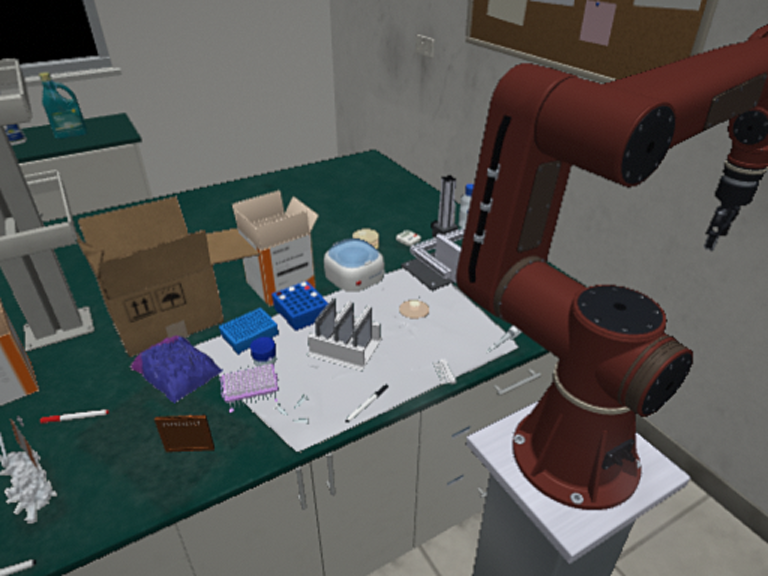

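View pics/t0.png

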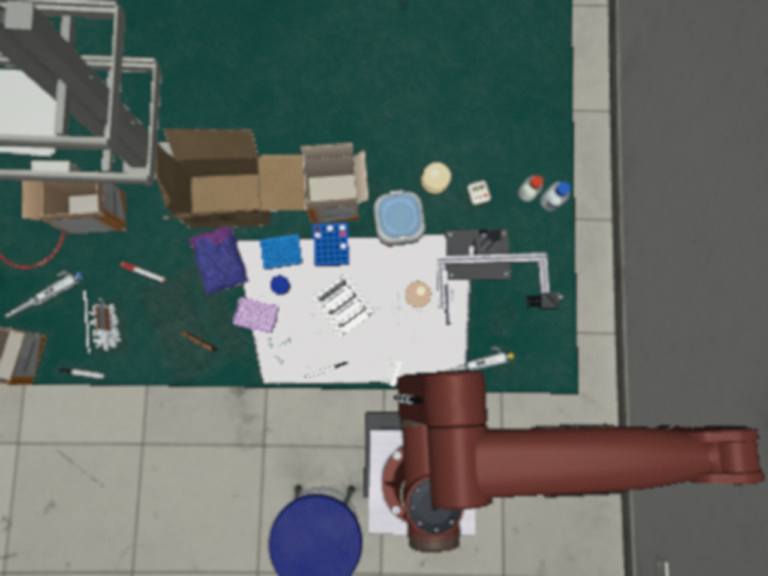

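Run:
```python
from h import *
a=np.load("t0.npz")["im"];s=np.load("s0.npz")["im"]
x=cv2.resize(a[175:230,195:260],None,fx=6,fy=6,interpolation=cv2.INTER_CUBIC)
y=cv2.resize(s[190:250,195:260],None,fx=6,fy=6,interpolation=cv2.INTER_CUBIC)
z=cv2.resize(a[145:225,280:385],None,fx=4,fy=4,interpolation=cv2.INTER_CUBIC)
C=np.zeros((680,800,3),np.uint8);C[:330,:390]=x;C[:360,400:790]=y
C=C[:600];C[335:335+265,0:400]=z[0:265,0:400]
save(C,"c1.png")
# z crop starts (280,145) 4x ; x starts (195,175) 6x; y starts (195,190)6x
```

```text
(no output)
```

View pics/c1.png

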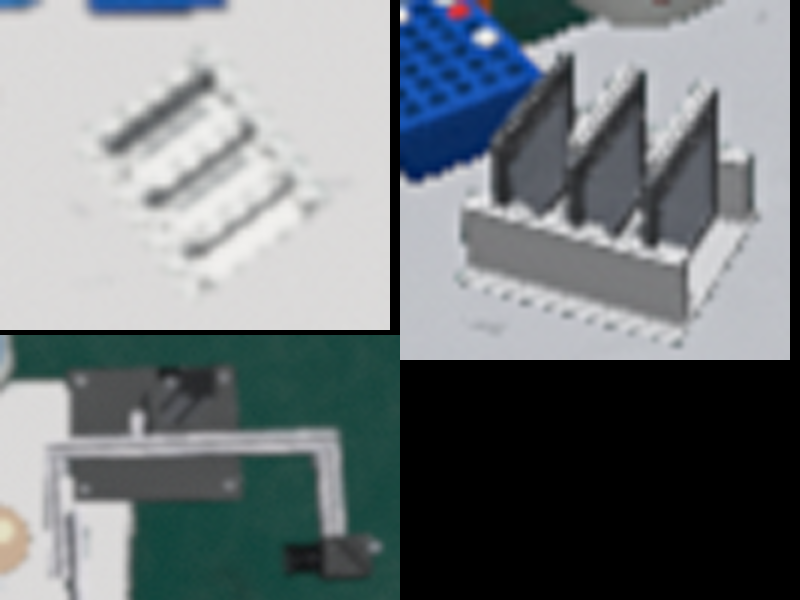

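Run:
```python
from h import *
t=np.load("t0.npz");s=np.load("s0.npz")
uv=[[195+112/6,175+147/6],[195+208/6,175+77/6]]
e=onplane("top",uv,108);print(e,e.mean(0),np.degrees(np.arctan2(*(e[1]-e[0])[[1,0]])))
# full clouds
def cloud(n,f):
    v,u=np.nonzero(f["d"]>0); return world(n,np.c_[u,v],f["d"][v,u]),np.c_[u,v]
P,uv=cloud("scene",s); np.savez("cs.npz",P=P,uv=uv)
Q,uq=cloud("top",t)
c=e.mean(0)
m=(np.linalg.norm(P[:,:2]-c[:2],axis=1)<150)&(P[:,2]>66)&(P[:,2]<140)
for a,b in zip(uv[m],P[m]):
    if b[2]>90: print(a,b.round(0),s["im"][a[1],a[0]])
print("top")
m=(uq[:,0]>280)&(uq[:,0]<385)&(uq[:,1]>150)&(uq[:,1]<225)&(Q[:,2]>40)
H=Q[m];print(m.sum()); 
for a,b in list(zip(uq[m],H))[::9]: print(a,b.round(0))
```

```text
[[532.55205287 318.05335667 108.        ]
 [586.71845685 248.30522872 108.        ]] [559.63525486 283.17929269 108.        ] -52.16708263738169
[221 199] [598. 249. 105.] [111 118 122]
[222 199] [591. 248. 108.] [119 122 124]
[223 199] [590. 244. 108.] [86 95 97]
[221 200] [590. 253. 106.] [107 110 115]
[222 200] [590. 248. 104.] [79 82 85]
[223 200] [593. 243. 101.] [62 70 72]
[220 201] [587. 258. 106.] [111 113 116]
[221 201] [585. 255. 106.] [90 92 98]
[222 201] [587. 250. 102.] [55 57 60]
[223 201] [588. 245. 100.] [54 60 62]
[232 201] [550. 226. 118.] [202 202 205]
[233 201] [544. 225. 121.] [176 177 180]
[219 202] [581. 265. 107.] [ 92  98 112]
[220 202] [581. 261. 106.] [77 79 83]
[221 202] [579. 258. 106.] [53 54 57]
[222 202] [588. 250.  97.] [39 41 43]
[223 202] [590. 245.  94.] [52 59 62]
[231 202] [547. 232. 117.] [216 217 219]
[232 202] [543. 230. 119.] [187 188 190]
[233 202] [546. 224. 115.] [177 177 179]
[234 202] [543. 221. 116.] [120 122 124]
[235 202] [555. 212. 104.] [73 84 86]
[218 203] [580. 270. 105.] [ 82  96 122]
[219 203] [582. 265. 102.] [78 82 88]
[220 20
[... 14837 characters left out ...]
 -285.  187.]
[362 200] [ 536. -324.  185.]
[372 200] [ 538. -369.  177.]
[300 201] [521. -53. 227.]
[357 201] [ 531. -301.  190.]
[366 201] [ 533. -343.  178.]
[294 202] [526. -37. 144.]
[351 202] [ 528. -281.  170.]
[360 202] [ 528. -316.  183.]
[369 202] [ 529. -355.  180.]
[297 203] [519. -48. 165.]
[354 203] [ 523. -291.  178.]
[363 203] [ 524. -329.  182.]
[372 203] [ 524. -367.  185.]
[300 204] [510. -55. 212.]
[361 204] [ 521. -323.  172.]
[370 204] [ 520. -357.  188.]
[298 205] [508. -49. 190.]
[364 205] [ 515. -332.  189.]
[297 206] [506. -48. 162.]
[300 207] [496. -54. 221.]
[298 209] [492. -50. 181.]
[297 211] [486. -50. 147.]
[301 212] [475. -59. 220.]
[300 214] [468. -56. 204.]
```

```bash
cat >> h.py <<'E'
from scipy.optimize import least_squares
def sdf(p,c,h):
    q=abs(p-np.array(c))-np.array(h); return np.linalg.norm(np.maximum(q,0),axis=1)+np.minimum(q.max(1),0)
def loc(P,x,y,yaw,z=0):
    c,s=np.cos(yaw),np.sin(yaw); d=P-[x,y,z]; return np.c_[c*d[:,0]+s*d[:,1],-s*d[:,0]+c*d[:,1],d[:,2]]
def cloud(n,f):
    v,u=np.nonzero(f["d"]>0); return world(n,np.c_[u,v],f["d"][v,u]),np.c_[u,v]
E
python3 - <<'E'
from h import *
B=[((x,0,58),(4,50,50)) for x in(-50,0,50)]+[((x,0,114.7),(6,39,6.8)) for x in(-50,0)]+[((0,y,30),(76,8,30)) for y in(-59,59)]
def fit(n,f,zmin,x0):
    P,_=cloud(n,np.load(f)); m=(np.linalg.norm(P[:,:2]-x0[:2],axis=1)<115)&(P[:,2]>zmin)&(P[:,2]<125); P=P[m]
    r=lambda q:np.min([sdf(loc(P,*q[:3]),c,h) for c,h in B],axis=0)
    o=least_squares(r,x0,loss="soft_l1",f_scale=2,x_scale=[1,1,.01],diff_step=1e-4)
    q=o.x; t=q[:2]+50*np.array([np.cos(q[2]),np.sin(q[2])]); print(n,zmin,len(P),q,np.median(abs(r(q))),"open",t)
for z in(66,85,110): fit("scene","s0.npz",z,[521,254,.63])
for z in(45,75): fit("top","t0.npz",z,[521,254,.63])
E
```

```text
scene 66 509 [523.47606554 251.95398603   0.56040462] 1.881209241013198 open [565.82807117 278.53043462]
scene 85 355 [526.49778935 253.33784424   0.65504396] 0.9595500584669168 open [566.14884693 283.79754931]
scene 110 117 [527.14582752 253.46463308   0.65039314] 1.729399662311942 open [566.93811812 283.73959977]
top 45 358 [523.38029685 253.72178772   0.66488375] 2.5935502945010107 open [562.72972245 284.57017026]
top 75 160 [528.96064095 254.65209641   0.67034837] 1.5987822130284641 open [568.14090519 285.71504691]
```

servo_tool(
  increments=[
    {"delta_pos": [0, 0, 40], "rotation": [0, 0, 0.1], "grip": 42},
    {"delta_pos": [0, 0, 80], "rotation": [0, 0, 0.2], "grip": 42},
    {"delta_pos": [10, 10, 120], "rotation": [0, 0, 0.3], "grip": 42},
    {"delta_pos": [30, 30, 150], "rotation": [0, 0, 0.4], "grip": 42},
    {"delta_pos": [55, 55, 170], "rotation": [0, 0, 0.5], "grip": 42},
    {"delta_pos": [80, 80, 180], "rotation": [0, 0, 0.6], "grip": 42},
    {"delta_pos": [105, 110, 190], "rotation": [0, 0, 0.7], "grip": 42},
    {"delta_pos": [130, 140, 190], "rotation": [0, 0, 0.8], "grip": 42},
  ],
)

```text
clock: 0.77
eef_pos: [301.8, -434.2, 423.0]
tcp_rot: [3.14, -0.002, -0.478]
contact_force: [1.2, -0.1, 0.8]
width: 36.1
```

servo_tool(
  increments=[
    {"delta_pos": [25, 30, 0], "rotation": [0, 0, 0.1], "grip": 42},
    {"delta_pos": [50, 60, 0], "rotation": [0, 0, 0.2], "grip": 42},
    {"delta_pos": [70, 95, 0], "rotation": [0, 0, 0.3], "grip": 42},
    {"delta_pos": [90, 130, 0], "rotation": [0, 0, 0.4], "grip": 42},
    {"delta_pos": [110, 165, 0], "rotation": [0, 0, 0.5], "grip": 42},
    {"delta_pos": [130, 200, 0], "rotation": [0, 0, 0.6], "grip": 42},
    {"delta_pos": [145, 237, 0], "rotation": [0, 0, 0.7], "grip": 42},
    {"delta_pos": [160, 275, 0], "rotation": [0, 0, 0.8], "grip": 42},
  ],
)

```text
clock: 1.43
eef_pos: [461.3, -158.3, 420.9]
tcp_rot: [-3.141, 0.0, 0.323]
contact_force: [0.9, 0.3, -0.2]
width: 35.7
```

servo_tool(
  increments=[
    {"delta_pos": [12, 38, 0], "rotation": [0, 0, 0.04], "grip": 42},
    {"delta_pos": [24, 76, 0], "rotation": [0, 0, 0.08], "grip": 42},
    {"delta_pos": [36, 114, 0], "rotation": [0, 0, 0.12], "grip": 42},
    {"delta_pos": [46, 152, 0], "rotation": [0, 0, 0.16], "grip": 42},
    {"delta_pos": [55, 190, 0], "rotation": [0, 0, 0.2], "grip": 42},
    {"delta_pos": [64, 228, 0], "rotation": [0, 0, 0.24], "grip": 42},
    {"delta_pos": [73, 266, 0], "rotation": [0, 0, 0.28], "grip": 42},
    {"delta_pos": [80, 304, 0], "rotation": [0, 0, 0.33], "grip": 42},
  ],
)

```text
clock: 2.1
eef_pos: [541.0, 145.9, 420.9]
tcp_rot: [-3.141, 0.0, 0.65]
contact_force: [1.3, -0.8, -0.4]
width: 35.8
```

servo_tool(
  increments=[
    {"delta_pos": [7, 35, 0], "rotation": [0, 0, 0], "grip": 42},
    {"delta_pos": [14, 70, -15], "rotation": [0, 0, 0], "grip": 42},
    {"delta_pos": [20, 105, -35], "rotation": [0, 0, 0], "grip": 42},
    {"delta_pos": [24, 130, -65], "rotation": [0, 0, 0], "grip": 42},
    {"delta_pos": [25, 138, -100], "rotation": [0, 0, 0], "grip": 42},
    {"delta_pos": [25, 138, -140], "rotation": [0, 0, 0], "grip": 42},
    {"delta_pos": [25, 138, -180], "rotation": [0, 0, 0], "grip": 42},
    {"delta_pos": [25, 138, -180], "rotation": [0, 0, 0], "grip": 42},
  ],
)

```text
clock: 2.77
eef_pos: [560.5, 280.9, 229.5]
tcp_rot: [-3.135, 0.016, 0.649]
contact_force: [-1.7, -1.8, -2.4]
width: 35.9
```

Run:
```python
from h import *
a,_=snap("scene","s1"); b,_=snap("top","t1")
x=cv2.resize(a[100:250,190:390],None,fx=4,fy=4,interpolation=cv2.INTER_CUBIC); save(x,"s1.png")
s=get_state();print(s["eef_pos"],s["tcp_rot"],s["width"])
```

```text
[564.82379766 281.49159196 240.71382641] [-3.14036861e+00  2.99356114e-03  6.47928580e-01] 36.00735020340427
```

View pics/s1.png

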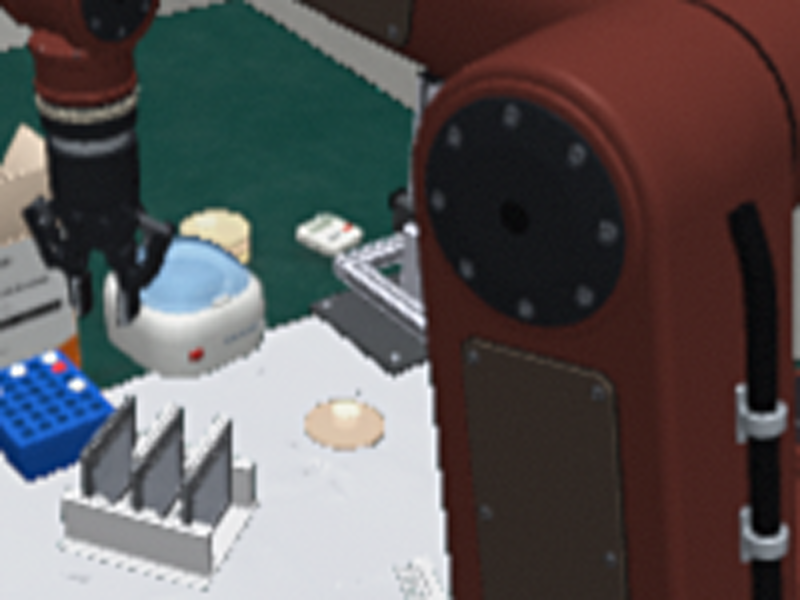

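servo_tool(
  increments=[
    {"delta_pos": [1, 2, -30], "rotation": [0, 0, 0.005], "grip": 42},
    {"delta_pos": [1, 2, -60], "rotation": [0, 0, 0.005], "grip": 42},
    {"delta_pos": [1, 2, -85], "rotation": [0, 0, 0.005], "grip": 42},
    {"delta_pos": [1, 2, -105], "rotation": [0, 0, 0.005], "grip": 42},
    {"delta_pos": [1, 2, -125], "rotation": [0, 0, 0.005], "grip": 42},
    {"delta_pos": [1, 2, -143], "rotation": [0, 0, 0.005], "grip": 42},
    {"delta_pos": [1, 2, -162], "rotation": [0, 0, 0.005], "grip": 42},
    {"delta_pos": [1, 2, -162], "rotation": [0, 0, 0.005], "grip": 42},
  ],
)

```text
clock: 3.53
eef_pos: [568.2, 283.8, 80.3]
tcp_rot: [3.141, -0.001, 0.652]
contact_force: [-0.9, -0.2, -0.5]
width: 36.1
```

Run:
```python
from h import *
a,_=snap("scene","s2"); b,_=snap("top","t2")
C=np.zeros((600,800,3),np.uint8)
C[:480]=cv2.resize(a[175:250,190:315],(800,480),interpolation=cv2.INTER_CUBIC); save(C[:480],"s2.png")
s=get_state();print(s["eef_pos"],s["tcp_rot"],s["width"],s["contact_force"])
```

```text
[569.13286833 284.16874691  82.93096769] [ 3.14007266 -0.00372235  0.65263846] 36.01428058486731 [-0.7085635   0.04285532 -0.2253018 ]
```

View pics/s2.png

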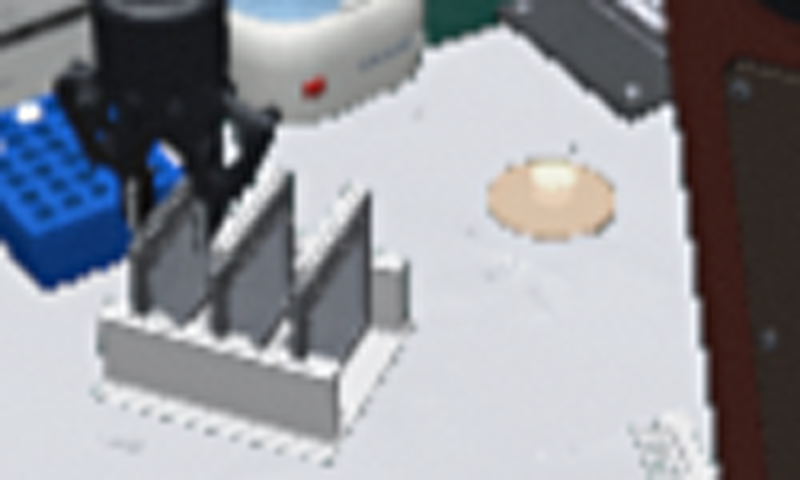

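servo_tool(
  increments=[
    {"delta_pos": [-1, 0, -3], "rotation": [0, 0, 0], "grip": 30},
    {"delta_pos": [-1, 0, -3], "rotation": [0, 0, 0], "grip": 20},
    {"delta_pos": [-1, 0, -3], "rotation": [0, 0, 0], "grip": 12},
    {"delta_pos": [-1, 0, -3], "rotation": [0, 0, 0], "grip": 6},
    {"delta_pos": [-1, 0, -3], "rotation": [0, 0, 0], "grip": 0},
    {"delta_pos": [-1, 0, -3], "rotation": [0, 0, 0], "grip": 0},
    {"delta_pos": [-1, 0, -3], "rotation": [0, 0, 0], "grip": 0},
    {"delta_pos": [-1, 0, -3], "rotation": [0, 0, 0], "grip": 0},
  ],
)

```text
clock: 4.3
eef_pos: [567.3, 284.4, 78.0]
tcp_rot: [3.141, -0.004, 0.653]
contact_force: [2.7, 2.6, 6.5]
width: 7.3
```

Run:
```python
from h import *
s=get_state();print(s["eef_pos"],s["tcp_rot"],s["width"],s["contact_force"],s["wrist_torque"])
# head fit from top clouds (t0,t1,t2), local origin = lens axis midpoint
B=[((0,110+6.5,0),(58,6.5,50)),((0,-110-40,0),(22,22,22)),((134,0,-32),(10,150,10)),((170,0,0),(15,15,134))]
B=[((0,116.5,0),(58,6.5,50)),((134,0,-32),(10,155,10))]
for f in("t0","t1","t2"):
    P,uv=cloud("top",np.load(f+".npz"))
    m=(uv[:,0]>280)&(uv[:,0]<385)&(uv[:,1]>168)&(uv[:,1]<225)&(P[:,2]>100)&(P[:,2]<235)
    P=P[m]
    # crossbar line
    c=P[(P[:,0]>640)&(P[:,0]<685)&(P[:,1]<-50)&(P[:,1]>-330)&(abs(P[:,2]-144)<8)]
    k=np.polyfit(c[:,1],c[:,0],1)
    col=cloud("top",np.load(f+".npz"))[0]; col=col[(abs(col[:,2]-301)<8)&(abs(col[:,0]-697)<40)&(abs(col[:,1]+165)<40)]
    cb=P[(abs(P[:,2]-187)<5)&(P[:,1]<-270)&(P[:,1]>-400)&(P[:,0]<570)&(P[:,0]>490)]
    pn=P[(P[:,2]>208)&(P[:,1]>-80)&(P[:,1]<-20)]
    print(f,len(c),"cross slope",k,"ztop",np.median(c[:,2]),"col",len(col),col.mean(0),np.ptp(col,axis=0))
    print(" cam",len(cb),cb.mean(0),cb.min(0),cb.max(0)," panel",len(pn),pn.mean(0),pn.min(0),pn.max(0),np.polyfit(pn[:,0],pn[:,1],1)[0])
```

```text
[567.30992597 284.42684953  78.02104987] [ 3.140589   -0.0036106   0.65325647] 7.260908496921109 [2.67120482 2.59157749 6.49722963] [ 0.63065513 -0.7997546   0.11445849]
t0 267 cross slope [-3.58597446e-02  6.55803504e+02] ztop 142.6999865739706 col 60 [ 698.29126289 -162.41047657  301.71556263] [32.11736289 31.81575057 14.31133709]
 cam 111 [ 537.47836675 -336.13416633  186.6585245 ] [ 514.6243589  -376.44779724  182.06481259] [ 559.05594411 -280.563515    191.99651281]  panel 78 [525.50256267 -53.26902331 215.75461792] [467.02212243 -59.40793691 208.73734106] [577.79147987 -45.40728017 228.18663026] 0.05000344043910672
t1 270 cross slope [-3.94930753e-02  6.55386449e+02] ztop 143.50759703294796 col 56 [ 698.1036542  -161.88735189  302.1609755 ] [31.56261489 32.05988774 15.96764082]
 cam 88 [ 537.65890949 -337.7063107   186.82349342] [ 514.39059628 -367.87845929  182.03655535] [ 559.30655831 -281.59195486  191.97091367]  panel 81 [525.13535067 -53.00919892 215.26782514] [466.4644032  -59.76935236 208.15327285] [578.85442017 -45.32127741 225.84286986] 0.042419115299411815
t2 272 cross slope [-3.75337591e-02  6.55230393e+02] ztop 143.87139259876167 col 59 [ 697.26379932 -161.6010707   300.9442184 ] [31.82468979 32.76587293 15.79230279]
 cam 95 [ 537.77866518 -338.19877266  186.7174213 ] [ 514.4658384  -367.31408575  182.06074713] [ 559.16313603 -282.03564073  191.90895067]  panel 81 [523.36526579 -53.33211393 215.70530301] [466.78555453 -59.69683389 208.06472905] [578.5229834  -44.60751849 225.50448731] 0.046235175320240136
```

servo_tool(
  increments=[
    {"delta_pos": [0, 0, 4], "rotation": [0, 0, 0], "grip": 0},
    {"delta_pos": [0, 0, 10], "rotation": [0, 0, 0], "grip": 0},
    {"delta_pos": [0, 0, 18], "rotation": [0, 0, 0], "grip": 0},
    {"delta_pos": [0, 0, 28], "rotation": [0, 0, 0], "grip": 0},
    {"delta_pos": [0, 0, 38], "rotation": [0, 0, 0], "grip": 0},
    {"delta_pos": [0, 0, 50], "rotation": [0, 0, 0], "grip": 0},
    {"delta_pos": [0, 0, 62], "rotation": [0, 0, 0], "grip": 0},
    {"delta_pos": [0, 0, 75], "rotation": [0, 0, 0], "grip": 0},
  ],
)

```text
clock: 4.97
eef_pos: [565.1, 283.5, 151.4]
tcp_rot: [-3.141, 0.002, 0.653]
contact_force: [0.4, -0.1, -1.0]
width: 7.3
```

servo_tool(
  increments=[
    {"delta_pos": [0, 0, 18], "rotation": [0, 0, 0], "grip": 0},
    {"delta_pos": [0, 0, 40], "rotation": [0, 0, 0], "grip": 0},
    {"delta_pos": [0, 0, 65], "rotation": [0, 0, 0], "grip": 0},
    {"delta_pos": [0, 0, 92], "rotation": [0, 0, 0], "grip": 0},
    {"delta_pos": [0, 0, 120], "rotation": [0, 0, 0], "grip": 0},
    {"delta_pos": [0, 0, 145], "rotation": [0, 0, 0], "grip": 0},
    {"delta_pos": [0, 0, 165], "rotation": [0, 0, 0], "grip": 0},
    {"delta_pos": [0, 0, 175], "rotation": [0, 0, 0], "grip": 0},
  ],
)

```text
clock: 5.63
eef_pos: [565.9, 283.6, 329.8]
tcp_rot: [3.14, -0.002, 0.653]
contact_force: [1.1, 0.1, -1.2]
width: 7.2
```

Run:
```python
from h import *
a,_=snap("scene","s3"); save(a,"s3.png",(170,60,310,250),3)
s=get_state();print(s["eef_pos"],s["tcp_rot"],s["width"],s["contact_force"],s["q"])
```

```text
[566.190707   283.70010856 330.72049165] [ 3.13984148 -0.00351109  0.65275459] 6.982012451164321 [-0.35110397 -0.33612434 -0.56238357] [ 2.58531760e-01  2.60186793e-01  4.53973279e-01  1.76066843e+00
 -2.68278853e-04  1.17657605e+00]
```

View pics/s3.png

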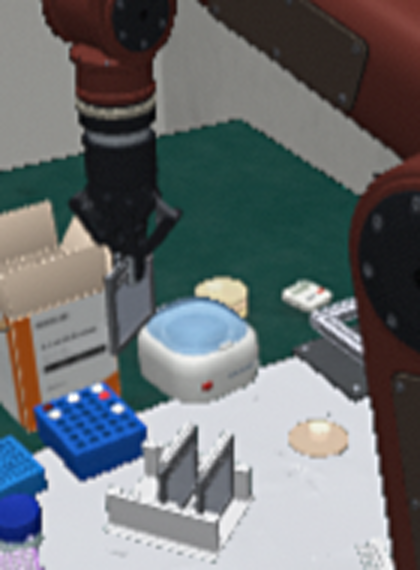

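Run:
```python
from h import *
T=np.array([566.2,283.7,330]); y=.653
P,uv=cloud("scene",np.load("s3.npz"))
L=loc(P,T[0],T[1],y,T[2])
m=(abs(L[:,0])<12)&(abs(L[:,1])<70)&(L[:,2]<12)&(L[:,2]>-110); L=L[m];print(m.sum(),L.min(0),L.max(0))
r=lambda q:sdf(L-[q[0],q[1],q[2]-50],(0,0,0),(4,50,50))
for b in range(-80,20,20):
    k=L[(L[:,2]>b)&(L[:,2]<b+20)];print(b,len(k),np.percentile(k[:,1],[1,50,99]),np.median(k[:,0]))
# silhouette: inliers near plane x=-4
k=L[abs(L[:,0]+4)<4]; print(k.min(0),k.max(0))
c=np.array([[-4,a*50,z] for a in(-1,1) for z in(30,-70)]);cy,sy=np.cos(y),np.sin(y)
W=np.c_[cy*c[:,0]-sy*c[:,1],sy*c[:,0]+cy*c[:,1],c[:,2]]+T
print("expected corner px in s3.png:",((proj("scene",W)-[170,60])*3).round(1).tolist())
```

```text
327 [-11.11241592 -52.05533505 -76.1591081 ] [ 1.6314217  53.57922132 11.54113712]
-80 52 [-50.59289746   0.75673082  51.47018498] -5.729693121232957
-60 83 [-49.76045415  11.34438378  50.86431348] -4.927566473812061
-40 84 [-46.25104929   5.92771935  52.83681649] -4.920853858686267
-20 73 [-47.2595958   13.12131921  50.65333052] -5.332540398521466
0 35 [-46.08083912  23.18709225  50.49770373] -5.795397853999759
[ -7.90121519 -52.05533505 -76.1591081 ] [-0.31252528 53.57922132 11.54113712]
expected corner px in s3.png: [[148.3, 235.8], [153.1, 311.6], [105.7, 276.1], [112.8, 354.7]]
```

servo_tool(
  increments=[
    {"delta_pos": [-1, -8, 0], "rotation": [0, 0, 0.02], "grip": 0},
    {"delta_pos": [-2, -24, 0], "rotation": [0, 0, 0.06], "grip": 0},
    {"delta_pos": [-4, -46, 0], "rotation": [0, 0, 0.12], "grip": 0},
    {"delta_pos": [-6, -74, 0], "rotation": [0, 0, 0.18], "grip": 0},
    {"delta_pos": [-9, -106, 0], "rotation": [0, 0, 0.25], "grip": 0},
    {"delta_pos": [-12, -140, 0], "rotation": [0, 0, 0.32], "grip": 0},
    {"delta_pos": [-15, -174, 0], "rotation": [0, 0, 0.39], "grip": 0},
    {"delta_pos": [-18, -208, 0], "rotation": [0, 0, 0.46], "grip": 0},
  ],
)

```text
clock: 6.35
eef_pos: [546.8, 74.4, 325.7]
tcp_rot: [-3.14, 0.001, 1.117]
contact_force: [0.8, -0.4, -0.9]
width: 6.8
```

servo_tool(
  increments=[
    {"delta_pos": [-3, -34, 0], "rotation": [0, 0, 0.07], "grip": 0},
    {"delta_pos": [-6, -68, 0], "rotation": [0, 0, 0.14], "grip": 0},
    {"delta_pos": [-9, -102, 0], "rotation": [0, 0, 0.21], "grip": 0},
    {"delta_pos": [-12, -136, 0], "rotation": [0, 0, 0.28], "grip": 0},
    {"delta_pos": [-14, -168, 0], "rotation": [0, 0, 0.35], "grip": 0},
    {"delta_pos": [-16, -200, 0], "rotation": [0, 0, 0.42], "grip": 0},
    {"delta_pos": [-18, -225, 0], "rotation": [0, 0, 0.47], "grip": 0},
    {"delta_pos": [-18, -245, 0], "rotation": [0, 0, 0.5], "grip": 0},
  ],
)

```text
clock: 7.02
eef_pos: [528.8, -171.2, 325.6]
tcp_rot: [-3.14, -0.001, 1.614]
contact_force: [0.1, 0.1, -0.7]
width: 6.8
```

servo_tool(
  increments=[
    {"delta_pos": [0, 0, -5], "rotation": [0, 0, 0], "grip": 0},
    {"delta_pos": [0, 0, -15], "rotation": [0, 0, 0], "grip": 0},
    {"delta_pos": [0, 0, -28], "rotation": [0, 0, 0], "grip": 0},
    {"delta_pos": [0, 0, -42], "rotation": [0, 0, 0], "grip": 0},
    {"delta_pos": [0, 0, -54], "rotation": [0, 0, 0], "grip": 0},
    {"delta_pos": [0, 0, -60], "rotation": [0, 0, 0], "grip": 0},
    {"delta_pos": [0, 0, -60], "rotation": [0, 0, 0], "grip": 0},
    {"delta_pos": [0, 0, -60], "rotation": [0, 0, 0], "grip": 0},
  ],
)

```text
clock: 7.68
eef_pos: [529.6, -168.7, 266.3]
tcp_rot: [-3.141, -0.001, 1.613]
contact_force: [-0.2, 0.1, -0.4]
width: 7.1
```

Run:
```python
from h import *
a,_=snap("scene","s4"); b,_=snap("top","t4")
C=np.zeros((560,800,3),np.uint8)
C[:, :400]=cv2.resize(a[60:200,230:330],(400,560),interpolation=cv2.INTER_CUBIC)
C[:400,400:]=cv2.resize(b[140:240,280:380],(400,400),interpolation=cv2.INTER_CUBIC); save(C,"s4.png")
s=get_state();print(s["eef_pos"],s["tcp_rot"],s["width"],s["contact_force"],s["q"])
```

```text
[ 530.08653867 -169.11695848  267.16353795] [3.14080247e+00 4.46230323e-04 1.61305882e+00] 7.029086250170912 [ 1.0010708  -1.25957297 -1.19515323] [-5.43946299e-01 -1.91408436e-02  3.60995221e-02  1.62513158e+00
  6.54052901e-05 -5.86208940e-01]
```

View pics/s4.png

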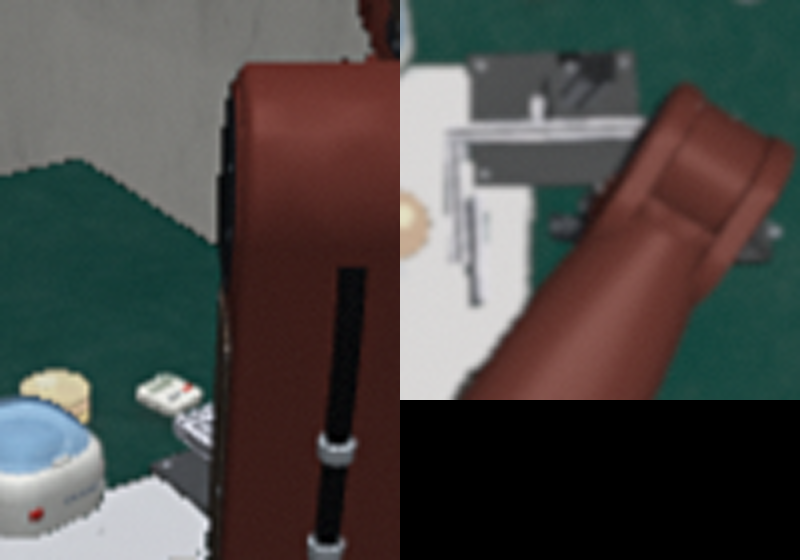

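Run:
```python
from h import *
def boxes(py): return [((0,py+6.5,0),(58,6.5,50)),((0,py-220-60,0),(22,25,22)),((134,0,-32),(10,168,10)),((170,0,-15),(15,15,150))]
def run(n,fs,box):
    P=[]
    for f in fs:
        p,uv=cloud(n,np.load(f+".npz")); L=loc(p,529,-169,.04,165)
        m=(np.min([sdf(L,(0,116,0),(58,7,50)),sdf(L,(134,0,-32),(10,150,10)),sdf(L,(170,0,0),(15,15,134)),sdf(L,(0,-173,0),(22,10,22))],axis=0)<9)&(L[:,2]>-52)
        P.append(p[m])
    P=np.vstack(P)
    r=lambda q:np.min([sdf(loc(P,q[0],q[1],q[2],q[3]),(0,110+6.5,0),(58,6.5,50)),
        sdf(loc(P,q[0],q[1],q[2],q[3]),(134,0,-32),(10,160,10)),sdf(loc(P,q[0],q[1],q[2],q[3]),(170,0,-15),(15,15,150)),
        sdf(loc(P,q[0],q[1],q[2],q[3])[:, :],(0,-173,0),(22,12,22))],axis=0)
    o=least_squares(r,[529,-169,.04,165],loss="soft_l1",f_scale=2,x_scale=[1,1,.01,1],diff_step=1e-5)
    print(n,fs,len(P),o.x.round(3),np.median(r(o.x)).round(2))
for f in("t0","t1","t2"): run("top",[f],0)
run("scene",["s1","s2","s3"],0); run("scene",["s0"],0)
# worktop z check
for n,f in(("top","t2"),("scene","s3")):
    p,_=cloud(n,np.load(f+".npz")); 
    for c in((480,50),(600,-10),(500,100)):
        k=p[np.linalg.norm(p[:,:2]-c,axis=1)<25]; print(n,c,len(k),np.median(k[:,2]) if len(k) else None)
# rough top fit of the open cassette+combs tops edges
im=np.load("t0.npz")["im"]
c=[proj("top",[[529+110*-.04+sx*58*1-sy*0, -169+110+sx*58*.04,215]])[0].round(1).tolist() for sx in(-1,1) for sy in(0,)];print(c)
```

```text
top ['t0'] 797 [ 5.28654e+02 -1.69528e+02  4.70000e-02  1.66887e+02] -0.3
top ['t1'] 791 [ 5.28581e+02 -1.69214e+02  5.00000e-02  1.67439e+02] -0.37
top ['t2'] 791 [ 5.28550e+02 -1.69477e+02  5.00000e-02  1.67113e+02] -0.24
scene ['s1', 's2', 's3'] 545 [ 5.29840e+02 -1.73327e+02  8.80000e-02  1.62707e+02] -0.37
scene ['s0'] 918 [ 5.27114e+02 -1.73987e+02  4.90000e-02  1.63351e+02] -0.13
top (480, 50) 87 5.416229645617615
top (600, -10) 104 7.343808242319543
top (500, 100) 89 6.652560787738072
scene (480, 50) 86 2.2995225291372416
scene (600, -10) 71 4.001783124290033
scene (500, 100) 83 1.2366473759316305
[[301.5, 214.2], [300.6, 186.9]]
```

Run:
```python
from h import *
for n,f,cs in(("top","t0",((480,50),(600,-10),(500,100),(480,430),(450,-200),(760,-60),(750,-330),(900,0),(460,-420),(600,480))),("scene","s3",((480,50),(500,100),(430,150),(460,330),(700,60),(480,430),(450,-20)))):
    F=np.load(f+".npz"); p,uv=cloud(n,F)
    for c in cs:
        k=np.linalg.norm(p[:,:2]-c,axis=1)<20
        if k.sum()>3: print(n,c,k.sum(),np.median(p[k,2]).round(1),p[k,2].std().round(1),F["d"][uv[k,1],uv[k,0]].mean().round(0),F["im"][uv[k,1],uv[k,0]].mean(0).round(0))
B=[((x,0,58),(4,50,50)) for x in(-50,0,50)]+[((x,0,114.7),(6,39,6.8)) for x in(-50,0)]+[((0,y,30),(76,8,30)) for y in(-59,59)]
for n,f,zm in(("scene","s0.npz",88),("top","t0.npz",65),("top","t0.npz",90)):
    P,_=cloud(n,np.load(f)); x0=[527,253.5,.65,2]; m=(np.linalg.norm(P[:,:2]-x0[:2],axis=1)<115)&(P[:,2]>zm)&(P[:,2]<128); P=P[m]
    r=lambda q:np.min([abs(sdf(loc(P,*q),c,h)) for c,h in B],axis=0)
    o=least_squares(r,x0,loss="soft_l1",f_scale=2,x_scale=[1,1,.01,1],diff_step=1e-4); q=o.x
    print(n,zm,q.round(3),"open",(q[:2]+50*np.array([np.cos(q[2]),np.sin(q[2])])).round(1))
# stand base plate top (13 mm) and column
for n,f in(("top","t0"),("scene","s0"),("scene","s3")):
    p,_=cloud(n,np.load(f+".npz")); L=loc(p,529,-169,.045,0); k=(abs(L[:,0]-120)<28)&(abs(L[:,1]-70)<40)&(L[:,2]<40); print(n,"plate",k.sum(),np.median(L[k,2]))
```

```text
top (480, 50) 57 6.1 5.9 2101.0 [219. 217. 217.]
top (600, -10) 65 7.1 51.1 2096.0 [205. 198. 192.]
top (500, 100) 57 6.0 5.4 2103.0 [217. 216. 216.]
top (480, 430) 60 3.9 5.8 2098.0 [219. 217. 217.]
top (450, -200) 56 0.6 5.7 2105.0 [25. 70. 63.]
top (760, -60) 56 9.2 7.9 2138.0 [118. 126. 124.]
top (750, -330) 53 -0.9 5.4 2149.0 [33. 75. 67.]
top (900, 0) 66 3.5 15.4 2156.0 [111. 121.  99.]
top (460, -420) 60 0.1 5.6 2110.0 [30. 74. 66.]
top (600, 480) 41 45.2 25.2 2088.0 [140. 148. 182.]
scene (480, 50) 51 2.0 1.9 1454.0 [216. 219. 224.]
scene (500, 100) 58 0.9 2.1 1449.0 [214. 217. 222.]
scene (430, 150) 60 1.1 2.1 1379.0 [214. 216. 222.]
scene (460, 330) 66 0.0 2.0 1329.0 [215. 217. 223.]
scene (700, 60) 44 1.4 9.1 1606.0 [209. 211. 216.]
scene (480, 430) 70 -0.4 2.0 1303.0 [214. 217. 223.]
scene 88 [526.458 253.477   0.655  -2.555] open [566.1 283.9]
top 65 [529.405 254.998   0.666   8.398] open [568.7 285.9]
top 90 [528.848 255.059   0.673  14.326] open [567.9 286.2]
top plate 161 13.63616744690144
scene plate 145 9.73722519079969
scene plate 115 9.212671772985601
```

servo_tool(
  increments=[
    {"delta_pos": [-1.5, -2.5, -6], "rotation": [0, 0, 0.003], "grip": 0},
    {"delta_pos": [-1.5, -2.5, -17], "rotation": [0, 0, 0.003], "grip": 0},
    {"delta_pos": [-1.5, -2.5, -31], "rotation": [0, 0, 0.003], "grip": 0},
    {"delta_pos": [-1.5, -2.5, -46], "rotation": [0, 0, 0.003], "grip": 0},
    {"delta_pos": [-1.5, -2.5, -59], "rotation": [0, 0, 0.003], "grip": 0},
    {"delta_pos": [-1.5, -2.5, -69], "rotation": [0, 0, 0.003], "grip": 0},
    {"delta_pos": [-1.5, -2.5, -75], "rotation": [0, 0, 0.003], "grip": 0},
    {"delta_pos": [-1.5, -2.5, -75.5], "rotation": [0, 0, 0.003], "grip": 0},
  ],
)

```text
clock: 8.45
eef_pos: [527.8, -171.4, 189.2]
tcp_rot: [-3.14, -0.001, 1.616]
contact_force: [0.7, -0.2, -1.6]
width: 6.9
```

servo_tool(
  increments=[
    {"delta_pos": [0, 0, 0], "rotation": [0, 0, 0], "grip": 0},
    {"delta_pos": [0, 0, 0], "rotation": [0, 0, 0], "grip": 0},
    {"delta_pos": [0, 0, 0], "rotation": [0, 0, 0], "grip": 0},
    {"delta_pos": [0, 0, 0], "rotation": [0, 0, 0], "grip": 0},
    {"delta_pos": [0, 0, 0], "rotation": [0, 0, 0], "grip": 0},
    {"delta_pos": [0, 0, 0], "rotation": [0, 0, 0], "grip": 0},
    {"delta_pos": [0, 0, 0], "rotation": [0, 0, 0], "grip": 0},
    {"delta_pos": [0, 0, 0], "rotation": [0, 0, 0], "grip": 0},
  ],
)

```text
clock: 9.12
eef_pos: [528.4, -171.7, 190.9]
tcp_rot: [3.141, -0.0, 1.616]
contact_force: [0.7, -0.7, -1.4]
width: 7.0
```

Run:
```python
from h import *
S=[]
for i in range(6):
    a,_=snap("scene","s5"); s=get_state(); S.append(np.r_[s["eef_pos"],s["tcp_rot"],s["width"]])
b,_=snap("top","t5")
print(np.mean(S,0).round(2),np.std(S,0).round(3),np.linalg.norm(s["dq"]),s["clock"],s["contact_force"])
C=np.zeros((560,800,3),np.uint8)
C[:, :400]=cv2.resize(a[100:240,255:355],(400,560),interpolation=cv2.INTER_CUBIC)
C[:400,400:]=cv2.resize(b[140:240,280:380],(400,400),interpolation=cv2.INTER_CUBIC); save(C,"s5.png")
```

```text
[ 528.38 -171.68  190.83   -0.     -0.      1.62    7.08] [0.009 0.011 0.013 3.142 0.    0.    0.248] 0.002664258107042538 9.4167 [-0.42678343 -0.04825137 -2.24306594]
```

View pics/s5.png

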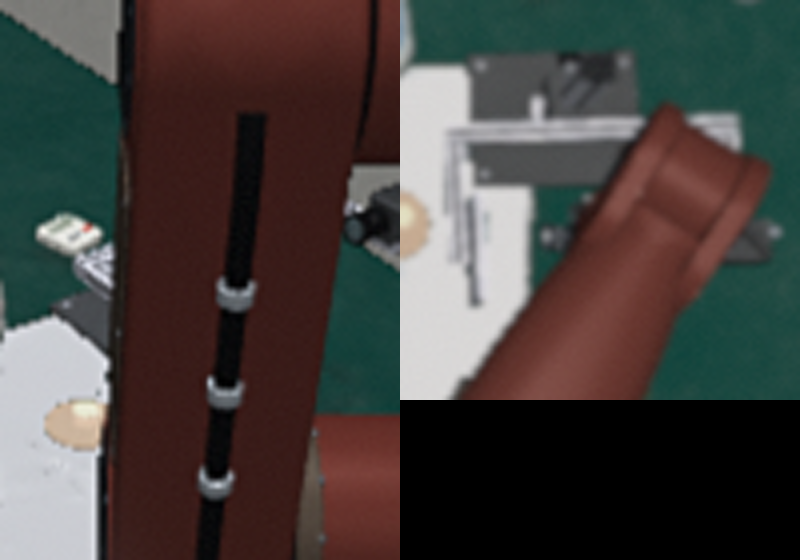

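Run:
```python
from h import *
F=np.load("s5.npz"); 
print("lens expected px",proj("scene",[[532.9,-281.4,165],[532.9,-281.4,183],[532.9,-281.4,147],[514.9,-281.4,165],[550.9,-281.4,165]]).round(1).tolist())
print("gray");print(F["im"][148:168,338:358].mean(2).round(0).astype(int))
p,uv=cloud("scene",F)
k=(uv[:,0]>=341)&(uv[:,0]<=354)&(uv[:,1]>=146)&(uv[:,1]<=168)&(p[:,2]>100)&(p[:,2]<200)
L=loc(p[k],528,-171.5,.045,165); 
for a,b in list(zip(uv[k],L))[::4]: print(a,b.round(0),end=" ")
save(F["im"],"s5b.png",(330,135,380,185),10)
```

```text
lens expected px [[342.3, 156.9], [342.9, 153.1], [341.8, 160.7], [345.3, 158.8], [339.4, 155.1]]
gray
[[ 36  37  30  35 104 122 121 123 123 105  67  62  57  53  54  56  52  55
   52  53]
 [ 35  33  31  46 108 122 121 122 123  77  50  63  64  61  58  55  56  54
   57  59]
 [ 35  34  33  74 141 129 122 125 123  72  36  44  56  66  65  62  59  53
   57  52]
 [ 36  32  36  99 156 134 173 150 107  57  31  28  32  44  59  69  69  66
   51  34]
 [ 35  32  41 114 125 109 180 144  59  20  16  18  21  29  38  50  60  60
   38  22]
 [ 36  33  37  93  93  48  45  33  14  17  24  20  16  21  32  35  41  38
   32  26]
 [ 35  34  31  33  38  40  20  11  13  21  32  24  15  16  27  36  38  35
   32  30]
 [ 35  34  27  31  57  70  52  24  13  15  27  20  14  12  26  35  39  32
   33  31]
 [ 36  35  28  41  61  66  65  39  17  13  16  10  12  10  25  38  39  30
   24  32]
 [ 35  33  27  39  57  66  65  45  20  11  10  11  13  14  26  41  41  28
   23  25]
 [ 35  35  32  29  56  66  65  42  16   7  13  12  22  26  33  40  38  28
   23  26]
 [ 35  35  39  26  42  56  54  28  16  37  53  46  37  31  35 
[... 1383 characters left out ...]
27.   10.] [352 155] [ -15. -149.    4.] [342 156] [   4. -112.    2.] [346 156] [ -12. -118.    8.] [350 156] [ -17. -136.    5.] [354 156] [ -19. -157.   -1.] [344 157] [  -8. -111.    3.] [348 157] [ -11. -131.   -2.] [352 157] [ -20. -146.   -2.] [342 158] [  -0. -109.   -5.] [346 158] [ -17. -114.    2.] [350 158] [ -12. -144.  -10.] [354 158] [ -22. -157.   -9.] [344 159] [  -9. -112.   -6.] [348 159] [ -17. -126.   -7.] [352 159] [ -17. -151.  -14.] [343 160] [  -2. -114.  -15.] [347 160] [  16. -159.  -38.] [351 160] [ -12. -152.  -22.] [343 161] [  -6. -111.  -17.] [349 161] [   8. -164.  -41.] [353 161] [ -21. -154.  -23.] [352 162] [ -10. -162.  -36.] [353 163] [ -13. -166.  -41.]
```

View pics/s5b.png

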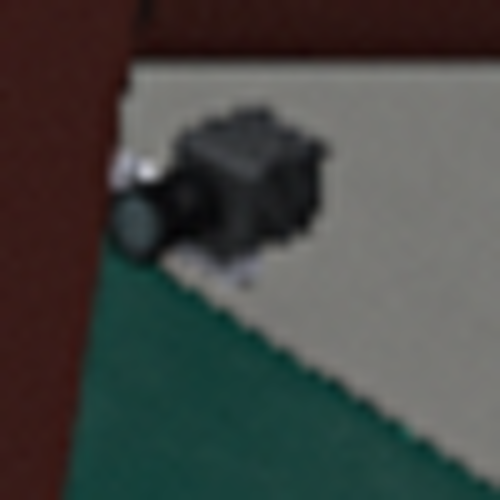

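```bash
python3 -c "
from h import *
print(sign_off()); s=get_state(); print(s['eef_pos'],s['width'],s['clock'])"
```

```text
the job is handed in; nothing more can be done
None
the job is handed in; nothing more can be done
```

I pinched the comb-less cassette, the far one in the rack, by its top band and drew it straight up. The gripper now holds it between the lens and the light panel with the lane-mark side towards the lens, and I handed the job in at about 9.5 s on the clock.

**Last checks**
- The arm was motionless, with the tool at (528.4, -171.7, 190.8) mm, vertical, yaw 1.616 rad. The fingers were on the cassette at about 7 mm and the wrist force was about 2 N.
- Just after the lift, the cassette sat upright and centred in the grip to about 1 mm. The two combed cassettes were still in their slots.

**What was not confirmed**
- The arm hid the cassette from both cameras in its final place. Its position there rests on the arm's pose, the grip check after the lift and the measured pose of the stand.
- The two cameras disagreed on the stand by about 2–4 mm: the scene camera put the halfway point up to 2 mm further from the panel than the cassette is held. I used a value in between and did not correct further. The lens height, about 165 mm, agreed within about 2 mm after allowing for camera bias.

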